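# Open the spring-closed gate of the lamp ageing cage and hold it wide

## Robot

A 7-joint arm with a two-finger parallel gripper is mounted at the origin on the work surface; the furniture and walls round the work are solid. World frame = base frame: x ahead of the robot, y to its left, z up, the work surface at z = 0. Lengths are in m, angles in rad, forces in N, time in s.
With the tool pointing down it reaches from about 0.425 to 0.825 m from the base axis. Payload 3.6 kg.
Tool frame: the origin (TCP) lies where the fingers leave the gripper's body, on its centre line; the fingertips stand 84 mm ahead of it and the grasp point (between the pads) lies 65 mm ahead of it; z points along the fingers, y is the direction in which the jaws open and shut (so a half turn about z gives the same grasp; the last joint's range is limited). The gripper opens to 93 mm and grips with 3 to 60 N. Pads are 15 mm wide; open, the fingers measure 128 mm over their backs; the gripper's body (75 mm by 188 mm) begins 65 mm behind the grasp point.
Start: joints at [-1.153, 0.615, -0.013, 1.423, 0.008, 1.103, -0.04], TCP at [0.28, 0.587, 0.303] pointing down, gripper open.
Joint ranges: [-3.12, 3.12], [-0.3, 2.06], [-1.34, 1.32], [0.26, 2.42], [-1.36, 4.5], [0.01, 1.98], [-2.84, 2.84]. Speed limits (rad/s): [2.79, 2.79, 3.14, 3.14, 3.14, 3.14, 3.14].

## Interface

Orientations are given as a rotation vector (axis times angle).
In Python, from workcell import telemetry, snapshot, camera_params, job gives the robot as it stands.
- The arm moves only by the tool arm_command, never from a script. Its argument "moves" is a list of rows, each an object of numbers: "claw": the opening, from 0 (shut) to 1 (fully open); "tx", "ty", "tz": the shift along the tool's x, y, z in units of 500 mm (1.0 is 500 mm); "roll": the turn about the tool's z in units of 0.5 rad (1.0 is 0.5 rad). In form: [{"claw": .., "tx": .., "ty": .., "tz": .., "roll": ..}, ...]. A call has 1 to 12 rows; each row is the pose to reach, as a shift and turn from the pose measured when the call began, along the tool's axes at that moment; what a row does not reach only later rows make up. A row lasts 1/12 s, in which the tool goes at most 41.7 mm and 7.16 degrees, less where a joint would pass 70% of its speed; a pose out of reach is approached as far as the arm can. A call with a number of a shift or a turn outside -1 to 1 is refused whole. A call with a gripper value outside its range is refused whole. The fingers move at their own pace and stop on an object; "squeeze" is the grip in N (left out, the last holds). Time passes only in rows, so rows that repeat a pose let the fingers close. It gives the time, the measured TCP pose, the force and the opening at its end, in the units of the state.
- telemetry.get_state(): the state, without advancing time (a new reading comes with each control period).
- snapshot(name): name is "side" or "top" or "wrist"; returns (picture, depth): 384x512x3 uint8, blue, green, red; 384x512 float32, m along the optical axis (not along the pixel's ray), 0 where there is no reading.
- camera_params(name): a dict with "intrinsics" (3x3 intrinsics, pixels), "eye" and "orientation" of the camera in the world; the wrist camera has in their place "tool_from_camera" (4x4, takes a point from camera to tool coordinates, whose origin is the TCP and whose axes are the flange's). Camera axes: x right, y up, looking along -z (the intrinsics and any distortion apply to the point x, -y, -z); pixel columns grow to the right and rows downward; lengths in m; the calibration is good to about 2 mm. A picture is of the moment at which its call begins: read the wrist's pose just before it. camera_params takes no time and is no camera call.
- job.job_done(): hands the job in, once; it reports no verdict.
The state is a dict: "time_s": time; "joint_positions": joint angles; "qvel": joint speeds; "tau": joint torques, N m; "position": TCP position; "tcp_rot": TCP orientation; "contact_force": force on the tool from outside, world axes, zero at the start; "torque": the same for the moment, N m; "finger_gap": opening from 0.0 (shut) to 1.0 (fully open).
Only numpy, scipy, OpenCV 4.12 (cv2) and the standard library are available. Lean on these libraries where they do the work, as an engineer would, in place of code of your own. Each camera call takes 0.05 s, during which the arm holds its last target. There are 200 camera calls.

## Task

Open the wire gate of the small lamp ageing cage for me so that I can change the lamps: squeeze home the safety catch on its top rail (the one near the hinge), then the bolt catch (near the free end), gently, since their black plastic tabs crack above about 30 N. Then take the upright pull handle on its front, swing the gate past its half-open detent and finish still holding it by the handle, wide open, square to the cage front or beyond, because it swings back when let go. Leave the pliers and the glue bottle on the desk where they are.

Things in the scene. Friction and masses are not known exactly. Their poses are not given: they have to be found in the camera images.
- cage: Lamp ageing cage fixed to the desk, base 175 x 272 mm. Origin on the desk under it; -x points out of the gate front, +y along the front to the gate's hinge, -y to the post that takes the bolt. Closed gate in the plane x = -75 mm, free end at y = -97. Its aluminium top rail is 22 mm deep, top at z = 165 mm; only four finger tabs stand higher than 175 mm. Sites on the gate have its axes when closed.
- gate_hinge (a point): Point on the vertical hinge axis of the gate, 165 mm above the desk (top of the gate's rail); in cage at x = -75, y = +115 mm. A steel cam disc and a sprung roller beside it form the detent.
- safety_mid (a point): Middle between the safety catch's two tabs, 19 mm above the rail's top, 56 mm from the hinge; moves and turns with the gate. Tabs up to 34 mm above the rail, 18 mm wide, 6 thick, one each side of it: the front one (-x, black plastic) slides to +x, the rear steel one is fixed; 42 mm over both, 31 squeezed. Grip from above, closing along x; clear beside them to 4 mm above the rail.
- bolt_mid (a point): Middle between the bolt catch's two tabs as they start, 17 mm above the rail's top, 155 mm from the hinge; moves and turns with the gate. Tabs up to 32 mm above the rail, 18 mm wide, 6 thick: the one at the free end (-y, black plastic) slides to +y, the steel one is fixed; 46 mm over both, 30 squeezed. Grip from above, closing along y; free beside them to the rail's top.
- pull_mid (a point): Middle of the upright grip of the gate's pull handle, on the grip's axis, 120 mm above the desk, 55 mm out from the gate's plane (-x), 122 mm from the hinge along the gate. Pinch it from above, fingers closing along y (the bar above it is thinner, 10 mm, and runs back to the rail; top of the D 161 mm). Moves and turns with the gate.
- pull: The pull handle's grip: a black sleeve 16 mm across and 56 mm high, 92 to 148 mm above the desk, spinning freely about its upright axis on the D of 10 mm steel bar; origin at its middle (as pull_mid).
- safety_tab: Sliding black plastic tab of the safety catch (18 x 6 x 30 mm); origin on the gate's plane at the rail's top, the tab 19 mm before it (-x). Cracks above about 30 N.
- bolt_tab: Sliding black plastic tab of the bolt catch (18 x 6 x 32 mm); origin at the tab's foot on the rail's top. Cracks above about 30 N.
- safety (a joint): Travel of the safety's tab, m: 0 locked, 0.011 home at its stop. A stiff slide (about 4 N) that stays where it is put. While locked its pin blocks the bolt; from 0.009 on the bolt is free.
- bolt (a joint): Travel of the bolt, m: 0 shot into the post, 0.016 fully drawn. A stiff slide (about 5 N) that stays where it is put. From 0.012 on it is out of the post and the gate can open; while the safety is locked it moves only about 2 mm.
- gate (a joint): Opening angle, rad: 0 closed, 1.57 square to the cage front, 2.0 at its stop; opens clockwise seen from above. A spring closes it (0.1 N m closed, 0.2 N m at 1.6 rad). From 0.4 to 0.75 rad the detent resists with about 0.3 N m more, then pushes on to about 1.1 rad; let go when wider, the gate swings back and rests there, half open.
- pliers: Loose red-handled long-nose pliers lying on the desk in front of the gate, 12 mm high; the gate (lower edge 30 mm above the desk) passes over them.
- glue_bottle: Loose white glue bottle, 148 mm tall, 47 mm across, standing on the desk to the left; origin under its middle.

How it is judged:
On the way, in this order (a step that is already met when the one before it is completed fails the run):
1. the safety catch is squeezed home while the bolt is still shot and the gate closed (value of joint safety above 0.009 m and value of joint bolt below 0.004 m and value of joint gate below 0.06 rad), for 0.1 s.
2. the bolt catch is squeezed back out of the post while the gate is still closed (value of joint bolt above 0.012 m and value of joint gate below 0.1 rad), for 0.1 s.
3. the gate is led past its detent by the pull handle (value of joint gate above 1.15 rad and contact force between the fingers and pull above 0.5 N), for 0.1 s.
At the end, for the whole second after the job is handed in: The gate stands still, opened to more than 1.45 rad (square to the cage front less 7 degrees, or wider), and the fingers still hold it by the pull handle (more than 0.5 N between fingers and handle) (value of joint gate above 1.45 rad and velocity of joint gate between -0.15 and 0.15 rad/s and contact force between the fingers and pull above 0.5 N); the arm keeps its last pose, push and grip.
It fails at once if a plastic tab is pressed with more than 35 N (contact force between the fingers and safety_tab above 35 N or contact force between the fingers and bolt_tab above 35 N).
It fails at once if the pliers or the glue bottle is moved more than 3 cm (distance of any of pliers, glue_bottle from where it was at the start of the episode above 0.03 m).
It also fails if it takes over 61 s, if anything falls off the work surface, if the arm or the gripper's body presses on something with over 40 N, if the wrist force passes 120 N, or if a joint passes its speed limit or range.

## Working session

There is one attempt and no reset: what is moved stays moved. The work goes in short steps, Python scripts to look and compute and a tool call to move; the robot and the scene stay as the last step left them, time stands still between calls to the robot, and variables do not carry over. Pictures are saved under pics/ and viewed, about 8 in all and at most 12, crops included, and the job is handed in when it is done.

Besides the shell and the picture viewer there is one more tool, called in YAML: its name, and indented under it one key for each argument. arm_command: Moves the arm, as the interface text tells. Shifts and turns lie within -1 to 1; 1 stands for 500 mm of shift or 0.5 rad of turn. Its arguments: {"type":"object","properties":{"moves":{"type":"array"},"squeeze":{"type":"number"}},"required":["moves"]}

```bash
mkdir -p pics
cat > h.py <<'E'
import numpy as np, cv2
from scipy.spatial.transform import Rotation as R
from workcell import telemetry, snapshot, camera_params, job
def pose():
    s=telemetry.get_state(); T=np.eye(4); T[:3,:3]=R.from_rotvec(s["tcp_rot"]).as_matrix(); T[:3,3]=s["position"]; return s,T
E
python3 - <<'E'
from h import *
s,T=pose(); print(s); print(T.round(3))
for n in ("side","top","wrist"): print(n,camera_params(n))
for n in ("side","top"):
    im,d=snapshot(n); cv2.imwrite(f"pics/{n}0.png",im); np.save(f"pics/{n}0.npy",d)
E
```

```text
{'time_s': 0.0, 'joint_positions': array([-1.15250479,  0.61587946, -0.01260606,  1.42488247,  0.00809814,
        1.10341962, -0.04036763]), 'qvel': array([ 3.35796708e-04,  8.71384405e-05, -2.08058828e-04,  3.51580495e-04,
        5.11738793e-04, -1.52412235e-03, -2.22742095e-05]), 'tau': array([ 5.25250516e-05, -4.58923566e+01,  2.08993396e-01, -1.65742421e+01,
       -6.10926049e-02,  2.03922851e-02,  2.21657915e-04]), 'position': array([0.27941933, 0.58623459, 0.3016122 ]), 'tcp_rot': array([-0.69267936, -3.06374234,  0.0039026 ]), 'contact_force': array([ 0.20129279, -0.54037592,  0.40002964]), 'torque': array([ 0.03356609, -0.04756391,  0.01574572]), 'finger_gap': 1.0011953729713738}
[[-0.903  0.43  -0.001  0.279]
 [ 0.43   0.903 -0.002  0.586]
 [-0.    -0.003 -1.     0.302]
 [ 0.     0.     0.     1.   ]]
side {'intrinsics': array([[394.95880257,   0.        , 256.21653368],
       [  0.        , 394.95880257, 187.48552381],
       [  0.        ,   0.        ,   1.        ]]), 'eye': array([ 1.02422547, -0.01339233,  0.9416423 ]), 'orientation': array([0.47452973, 0.39784858, 1.3629017 ])}
top {'intrinsics': array([[486.48724123,   0.        , 255.40067577],
       [  0.        , 486.48724123, 192.32763995],
       [  0.        ,   0.        ,   1.        ]]), 'eye': array([0.28466269, 0.09126377, 1.30710101]), 'orientation': array([ 0.12376704, -0.15656977, -1.53790374])}
wrist {'intrinsics': array([[315.95818965,   0.        , 258.74071308],
       [  0.        , 315.95818965, 191.32291632],
       [  0.        ,   0.        ,   1.        ]]), 'tool_from_camera': array([[ 7.20668496e-04,  9.67095460e-01,  2.54412759e-01,
         7.00519175e-02],
       [ 9.99999719e-01, -6.43951050e-04, -3.84831943e-04,
        -3.64962607e-04],
       [-2.08339861e-04,  2.54412964e-01, -9.67095652e-01,
        -8.30325810e-02],
       [ 0.00000000e+00,  0.00000000e+00,  0.00000000e+00,
         1.00000000e+00]])}
```

View pics/side0.png

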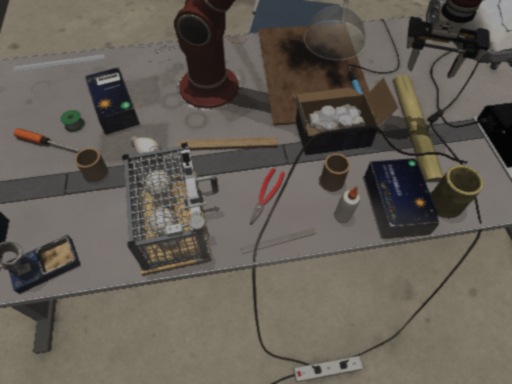

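View pics/top0.png

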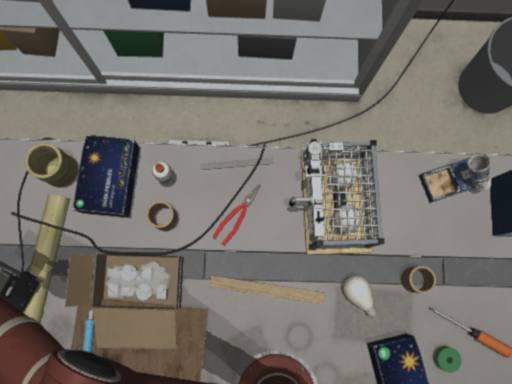

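The top view shows the cage at about (342,195), its gate facing left (world +y), the hinge disc at (316,147) and the pull at (297,203). The pliers are at (238,213) and the glue bottle at (162,172). Next I measure the cage.

```bash
cat >> h.py <<'E'
def cloud(n,d,T=None):
    c=camera_params(n); K=c["intrinsics"]; v,u=np.mgrid[:384,:512]
    P=np.stack([(u-K[0,2])/K[0,0]*d,-(v-K[1,2])/K[1,1]*d,-d],-1)
    if T is None: M=R.from_rotvec(c["orientation"]).as_matrix(); t=c["eye"]
    else: M=T@c["tool_from_camera"]; t=M[:3,3]; M=M[:3,:3]
    return P@M.T+t
E
python3 - <<'E'
from h import *
d=np.load("pics/top0.npy"); im=cv2.imread("pics/top0.png"); P=cloud("top",d)
print("desk z",np.median(P[220:235,180:200,2]))
reg=np.s_[130:260,280:395]
Q=P[reg].reshape(-1,3)
for lo,hi in((.155,.170),(.185,.21)):
    q=Q[(Q[:,2]>lo)&(Q[:,2]<hi)]; print(lo,len(q),q.min(0).round(3),q.max(0).round(3))
m=((P[...,2]>.1)&(P[...,2]<.25)); m[:, :280]=0; m[:130]=0;m[265:]=0;m[:,395:]=0
q=P[m][:,:2].astype(np.float32); r=cv2.minAreaRect(q); print(r)
for u,v in((316,147),(297,203),(162,172),(238,213),(317,170),(317,215)): print(u,v,P[v,u].round(3))
c=cv2.resize(im[130:265,280:395],None,fx=4.4,fy=4.4,interpolation=cv2.INTER_CUBIC)
hm=np.clip((P[130:265,280:395,2]-.0)/.22*255,0,255).astype(np.uint8)
hm=cv2.applyColorMap(cv2.resize(hm,(c.shape[1],c.shape[0]),interpolation=cv2.INTER_NEAREST),cv2.COLORMAP_JET)
cv2.imwrite("pics/c.png",cv2.resize(np.hstack([c,hm]),(800,470)))
E
```

```text
desk z 0.00018803422992685892
0.155 2151 [ 0.371 -0.239  0.155] [ 0.633 -0.019  0.17 ]
0.185 107 [ 0.426 -0.094  0.185] [ 0.557 -0.052  0.202]
((0.502316415309906, -0.12284792959690094), (0.260824590921402, 0.21831700205802917), 3.4225618839263916)
316 147 [ 0.606 -0.073  0.175]
297 203 [ 0.481 -0.037  0.092]
162 172 [0.548 0.306 0.105]
238 213 [ 0.464  0.113 -0.002]
317 170 [ 0.549 -0.076  0.173]
317 215 [ 0.442 -0.078  0.162]
```

View pics/c.png

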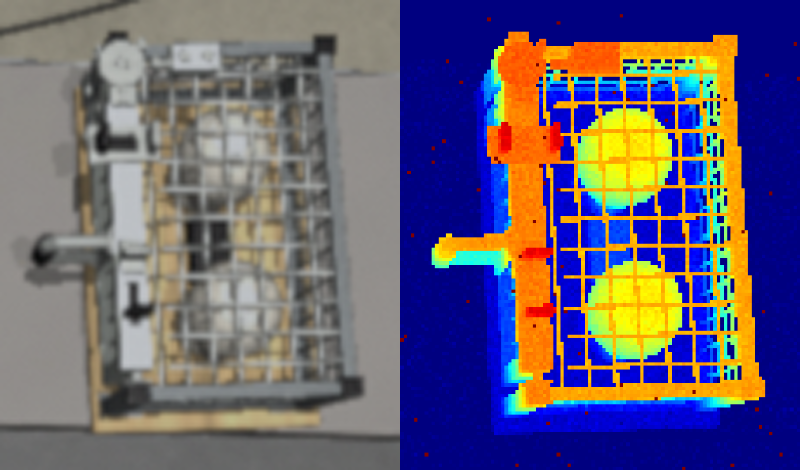

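The height map shows four red tabs: the safety pair at crop (505,138) and (556,138), and the bolt pair at (537,253) and (540,311). The hinge disc is at (520,60) and the pull's end at (440,248). I now get their coordinates.

```bash
cat >> h.py <<'E'
def tabs(P,box=None,lo=.183,hi=.206):
    m=((P[...,2]>lo)&(P[...,2]<hi)&(P[...,0]>.33)&(P[...,0]<.66)&(P[...,1]>-.2)&(P[...,1]<0)).astype(np.uint8)
    n,l,s,c=cv2.connectedComponentsWithStats(m)
    for i in range(1,n):
        if s[i,4]>5:
            q=P[l==i]; print("tab",s[i,4],c[i].round(0),((q.min(0)+q.max(0))/2).round(4),q.mean(0).round(4),"min",q.min(0).round(3),"max",q.max(0).round(3))
E
python3 - <<'E'
from h import *
P=cloud("top",np.load("pics/top0.npy")); tabs(P)
m=(P[...,2]>.168)&(P[...,2]<.182)&(P[...,0]>.585)&(P[...,0]<.64)&(P[...,1]>-.11)&(P[...,1]<-.04)
q=P[m]; print("disc",len(q),q.mean(0),q.min(0),q.max(0))
# rail (gate) edges: points z .155-.182, per x slice
for x in np.arange(.4,.60,.02):
    s=P[(abs(P[...,0]-x)<.006)&(P[...,2]>.157)&(P[...,2]<.18)&(P[...,1]>-.10)]
    print(x.round(2),s[:,1].min().round(3),s[:,1].max().round(3),np.median(s[:,1]).round(4),np.median(s[:,2]).round(4))
m=(P[...,1]>-.052)&(P[...,1]<0)&(P[...,2]>.14)&(P[...,2]<.17)&(P[...,0]<.54)&(P[...,0]>.4)
print("pull bar",m.sum(),P[m].mean(0),P[m].min(0),P[m].max(0))
E
```

```text
tab 30 [310. 169.] [ 0.5468 -0.0553  0.1927] [ 0.5458 -0.0553  0.1954] min [ 0.538 -0.059  0.183] max [ 0.555 -0.052  0.202]
tab 26 [324. 169.] [ 0.5484 -0.0906  0.1947] [ 0.5475 -0.0899  0.1955] min [ 0.54  -0.094  0.188] max [ 0.557 -0.087  0.201]
tab 25 [319. 202.] [ 0.4684 -0.0782  0.1927] [ 0.4683 -0.0779  0.1938] min [ 0.466 -0.087  0.185] max [ 0.471 -0.07   0.2  ]
tab 29 [320. 219.] [ 0.4297 -0.0811  0.1928] [ 0.429  -0.0803  0.195 ] min [ 0.426 -0.09   0.186] max [ 0.434 -0.072  0.2  ]
disc 200 [ 0.60422215 -0.07689371  0.17248945] [ 0.58559276 -0.10984516  0.16810481] [ 0.62238944 -0.05369669  0.17726456]
0.4 -0.092 -0.071 -0.0825 0.1652
0.42 -0.092 -0.07 -0.0815 0.1645
0.44 -0.089 -0.068 -0.0775 0.166
0.46 -0.09 -0.067 -0.0774 0.166
0.48 -0.087 -0.023 -0.059 0.1621
0.5 -0.088 -0.065 -0.0764 0.165
0.52 -0.085 -0.065 -0.0753 0.1648
0.54 -0.097 -0.048 -0.073 0.1692
0.56 -0.089 -0.048 -0.0721 0.1684
0.58 -0.095 -0.06 -0.0697 0.1679
pull bar 83 [ 0.48072202 -0.03277345  0.15616077] [ 0.47162619 -0.0518981   0.14166635] [ 0.53965461 -0.01492823  0.16867438]
```

Add to h.py:
```python
def go(xyz,yaw=None):
    "units of shift/turn bringing the TCP to xyz with tool y at yaw (deg)"
    s,T=pose(); d=T[:3,:3].T@(np.array(xyz)-T[:3,3])/.5
    y=np.degrees(np.arctan2(T[1,1],T[0,1])); r=0 if yaw is None else -np.radians((yaw-y+180)%360-180)/.5
    print("t",round(s["time_s"],2),"pos",T[:3,3].round(4),"z",T[:3,2].round(3),"yaw",y.round(2),"f",s["contact_force"].round(1),"gap",round(s["finger_gap"],3),"-> tx ty tz roll",d.round(4),np.round(r,3))
```

```text
(no output)
```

arm_command:
  moves:
    - {"tx":-0.53,"ty":-0.48,"tz":0,"roll":-0.5,"claw":1}
    - {"tx":-0.53,"ty":-0.48,"tz":0,"roll":-0.5,"claw":1}
    - {"tx":-0.53,"ty":-0.48,"tz":0,"roll":-0.5,"claw":1}
    - {"tx":-0.53,"ty":-0.48,"tz":0,"roll":-0.5,"claw":1}
    - {"tx":-0.53,"ty":-0.48,"tz":0,"roll":-0.5,"claw":1}
    - {"tx":-0.53,"ty":-0.48,"tz":0,"roll":-0.5,"claw":1}
    - {"tx":-0.53,"ty":-0.48,"tz":0,"roll":-0.5,"claw":1}
    - {"tx":-0.53,"ty":-0.48,"tz":0,"roll":-0.5,"claw":1}
    - {"tx":-0.53,"ty":-0.48,"tz":0,"roll":-0.5,"claw":1}
    - {"tx":-0.53,"ty":-0.48,"tz":0,"roll":-0.5,"claw":1}
    - {"tx":-0.53,"ty":-0.48,"tz":0,"roll":-0.5,"claw":1}
    - {"tx":-0.53,"ty":-0.48,"tz":0,"roll":-0.5,"claw":1}

```text
time_s: 1.1
position: [0.4149, 0.2566, 0.3021]
tcp_rot: [-0.303, -3.125, 0.002]
contact_force: [0.3, 0.0, 0.3]
finger_gap: 0.999
```

```bash
python3 -c "
from h import *
go([.547,-.078,.33],93.7)"
```

```text
t 1.1 pos [0.4149 0.2566 0.3021] z [-0.002 -0.001 -1.   ] yaw 78.91 f [0.3 0.  0.3] gap 0.999 -> tx ty tz roll [-0.3879 -0.606  -0.0553] -0.516
```

arm_command:
  moves:
    - {"tx":-0.388,"ty":-0.606,"tz":-0.055,"roll":-0.516,"claw":1}
    - {"tx":-0.388,"ty":-0.606,"tz":-0.055,"roll":-0.516,"claw":1}
    - {"tx":-0.388,"ty":-0.606,"tz":-0.055,"roll":-0.516,"claw":1}
    - {"tx":-0.388,"ty":-0.606,"tz":-0.055,"roll":-0.516,"claw":1}
    - {"tx":-0.388,"ty":-0.606,"tz":-0.055,"roll":-0.516,"claw":1}
    - {"tx":-0.388,"ty":-0.606,"tz":-0.055,"roll":-0.516,"claw":1}
    - {"tx":-0.388,"ty":-0.606,"tz":-0.055,"roll":-0.516,"claw":1}
    - {"tx":-0.388,"ty":-0.606,"tz":-0.055,"roll":-0.516,"claw":1}
    - {"tx":-0.388,"ty":-0.606,"tz":-0.055,"roll":-0.516,"claw":1}
    - {"tx":-0.388,"ty":-0.606,"tz":-0.055,"roll":-0.516,"claw":1}
    - {"tx":-0.388,"ty":-0.606,"tz":-0.055,"roll":-0.516,"claw":1}
    - {"tx":-0.388,"ty":-0.606,"tz":-0.055,"roll":-0.516,"claw":1}

```text
time_s: 2.1
position: [0.5472, -0.0753, 0.3293]
tcp_rot: [0.107, -3.137, -0.001]
contact_force: [-0.4, 1.7, 0.6]
finger_gap: 0.998
```

Run:
```python
from h import *
s,T=pose(); im,d=snapshot("wrist"); cv2.imwrite("pics/w1.png",im); np.save("pics/w1.npy",d)
P=cloud("wrist",d,T); tabs(P)
print(s["joint_positions"].round(2))
for x in np.arange(.36,.62,.02):
    q=P[(abs(P[...,0]-x)<.005)&(P[...,2]>.157)&(P[...,2]<.18)&(P[...,1]>-.11)&(P[...,1]<-.04)]
    if len(q)>10: print(x.round(2),q[:,1].min().round(3),q[:,1].max().round(3),np.median(q[:,2]).round(4))
go([.547,-.078,.255],93.7)
```

```text
tab 407 [260.  32.] [ 0.4298 -0.0828  0.1919] [ 0.4306 -0.0827  0.1957] min [ 0.427 -0.092  0.183] max [ 0.433 -0.074  0.201]
tab 267 [259.  96.] [ 0.469  -0.0805  0.1914] [ 0.4691 -0.0805  0.1968] min [ 0.466 -0.089  0.183] max [ 0.472 -0.072  0.2  ]
tab 263 [236. 208.] [ 0.5481 -0.0925  0.1924] [ 0.5468 -0.0922  0.1971] min [ 0.539 -0.096  0.183] max [ 0.557 -0.089  0.202]
tab 285 [283. 209.] [ 0.5462 -0.0576  0.1925] [ 0.5449 -0.0583  0.1969] min [ 0.537 -0.061  0.183] max [ 0.555 -0.054  0.202]
[ 0.11  0.44 -0.02  1.67  0.01  1.04  1.72]
0.4 -0.095 -0.074 0.1659
0.42 -0.109 -0.072 0.1659
0.44 -0.11 -0.071 0.1663
0.46 -0.11 -0.07 0.1674
0.48 -0.109 -0.04 0.1645
0.5 -0.11 -0.067 0.166
0.52 -0.11 -0.066 0.1661
0.54 -0.11 -0.05 0.1703
0.56 -0.109 -0.049 0.1697
0.58 -0.108 -0.063 0.17
0.6 -0.11 -0.056 0.1734
t 2.15 pos [ 0.5471 -0.0748  0.3295] z [-0.003  0.001 -1.   ] yaw 93.97 f [0.7 0.2 0. ] gap 0.998 -> tx ty tz roll [ 0.0002 -0.0064  0.1489] 0.009
```

View pics/w1.png

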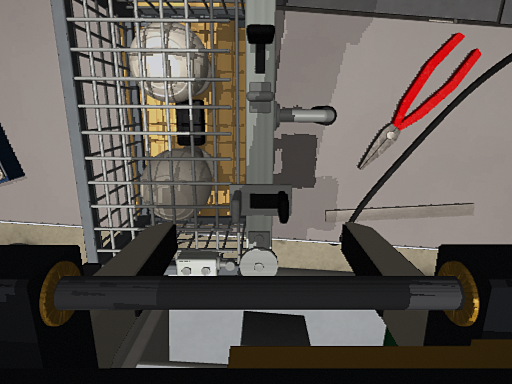

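The wrist view agrees with the top view within 2 mm: safety pair at (236,208)/(283,209), bolt pair at (260,32)/(259,96), pull at (325,115). I aim at the centre of the squeezed tabs and descend.

arm_command:
  moves:
    - {"tx":0,"ty":-0.011,"tz":0.05,"roll":0.009,"claw":1}
    - {"tx":0,"ty":-0.011,"tz":0.1,"roll":0.009,"claw":1}
    - {"tx":0,"ty":-0.011,"tz":0.148,"roll":0.009,"claw":1}
    - {"tx":0,"ty":-0.011,"tz":0.148,"roll":0.009,"claw":0.8}
    - {"tx":0,"ty":-0.011,"tz":0.148,"roll":0.009,"claw":0.7}
    - {"tx":0,"ty":-0.011,"tz":0.148,"roll":0.009,"claw":0.62}
    - {"tx":0,"ty":-0.011,"tz":0.148,"roll":0.009,"claw":0.6}
    - {"tx":0,"ty":-0.011,"tz":0.148,"roll":0.009,"claw":0.6}
  squeeze: 10

```text
time_s: 2.82
position: [0.548, -0.08, 0.2571]
tcp_rot: [-0.103, 3.139, 0.001]
contact_force: [0.5, -0.8, 0.7]
finger_gap: 0.69
```

```bash
python3 -c "
from h import *
go([.547,-.0805,.255],93.7)"
```

```text
t 2.82 pos [ 0.548  -0.08    0.2571] z [ 0.001  0.    -1.   ] yaw 93.75 f [ 0.5 -0.8  0.7] gap 0.69 -> tx ty tz roll [ 0.0021 -0.001   0.0041] 0.002
```

arm_command:
  moves:
    - {"tx":0,"ty":0,"tz":0.004,"roll":0,"claw":0.55}
    - {"tx":0,"ty":0,"tz":0.004,"roll":0,"claw":0.5}
    - {"tx":0,"ty":0,"tz":0.004,"roll":0,"claw":0.46}
    - {"tx":0,"ty":0,"tz":0.004,"roll":0,"claw":0.43}
    - {"tx":0,"ty":0,"tz":0.004,"roll":0,"claw":0.4}
    - {"tx":0,"ty":0,"tz":0.004,"roll":0,"claw":0.37}
    - {"tx":0,"ty":0,"tz":0.004,"roll":0,"claw":0.34}
    - {"tx":0,"ty":0,"tz":0.004,"roll":0,"claw":0.31}
    - {"tx":0,"ty":0,"tz":0.004,"roll":0,"claw":0.29}
    - {"tx":0,"ty":0,"tz":0.004,"roll":0,"claw":0.28}
    - {"tx":0,"ty":0,"tz":0.004,"roll":0,"claw":0.28}
    - {"tx":0,"ty":0,"tz":0.004,"roll":0,"claw":0.28}

```text
time_s: 3.82
position: [0.5484, -0.0798, 0.2554]
tcp_rot: [-0.103, 3.138, 0.001]
contact_force: [-0.4, 3.1, 5.3]
finger_gap: 0.333
```

arm_command:
  moves:
    - {"tx":0,"ty":0,"tz":0,"roll":0,"claw":0.25}
    - {"tx":0,"ty":0,"tz":0,"roll":0,"claw":0.25}
    - {"tx":0,"ty":0,"tz":0,"roll":0,"claw":0.25}
    - {"tx":0,"ty":0,"tz":0,"roll":0,"claw":0.25}
    - {"tx":0,"ty":0,"tz":0,"roll":0,"claw":0.25}
    - {"tx":0,"ty":0,"tz":0,"roll":0,"claw":0.25}

```text
time_s: 4.32
position: [0.5484, -0.0798, 0.2554]
tcp_rot: [-0.103, 3.138, 0.001]
contact_force: [-0.0, 3.2, 3.8]
finger_gap: 0.332
```

The gap of 0.333 is 31 mm, so the safety is squeezed home. I open, rise, and turn towards the bolt.

arm_command:
  moves:
    - {"tx":0,"ty":0,"tz":0,"roll":0,"claw":0.5}
    - {"tx":0,"ty":0,"tz":0,"roll":0,"claw":0.7}
    - {"tx":0,"ty":0,"tz":0,"roll":0,"claw":0.8}
    - {"tx":0,"ty":0,"tz":0,"roll":0,"claw":0.8}
    - {"tx":0,"ty":0,"tz":-0.05,"roll":0,"claw":0.9}
    - {"tx":0,"ty":0,"tz":-0.1,"roll":0,"claw":1}
    - {"tx":0,"ty":0,"tz":-0.15,"roll":0,"claw":1}
    - {"tx":0.1,"ty":0,"tz":-0.15,"roll":0.25,"claw":1}
    - {"tx":0.18,"ty":0,"tz":-0.15,"roll":0.5,"claw":1}
    - {"tx":0.18,"ty":0,"tz":-0.15,"roll":0.75,"claw":1}
    - {"tx":0.18,"ty":0,"tz":-0.15,"roll":1,"claw":1}
    - {"tx":0.18,"ty":0,"tz":-0.15,"roll":1,"claw":1}

```text
time_s: 5.32
position: [0.4571, -0.086, 0.33]
tcp_rot: [0.682, 3.066, 0.001]
contact_force: [0.3, 0.4, 0.5]
finger_gap: 0.995
```

arm_command:
  moves:
    - {"tx":0,"ty":0,"tz":0,"roll":0.25}
    - {"tx":0,"ty":0,"tz":0,"roll":0.5}
    - {"tx":0,"ty":0,"tz":0,"roll":0.75}
    - {"tx":0,"ty":0,"tz":0,"roll":1}
    - {"tx":0,"ty":0,"tz":0,"roll":1}

```text
invalid input
```

arm_command:
  moves:
    - {"tx":0,"ty":0,"tz":0,"roll":0.25}
    - {"tx":0,"ty":0,"tz":0,"roll":0.5}
    - {"tx":0,"ty":0,"tz":0,"roll":0.75}
    - {"tx":0,"ty":0,"tz":0,"roll":1}
    - {"tx":0,"ty":0,"tz":0,"roll":1}

```text
invalid input
```

```bash
python3 -c "
from h import *
go([.4574,-.0812,.33],3.7)
s,T=pose(); im,d=snapshot('wrist'); cv2.imwrite('pics/w2.png',im)
print('wrist'); tabs(cloud('wrist',d,T))
im,d=snapshot('top'); print('top'); tabs(cloud('top',d))"
```

```text
t 5.32 pos [ 0.4571 -0.086   0.33  ] z [ 0.     0.001 -1.   ] yaw 64.93 f [0.3 0.4 0.5] gap 0.995 -> tx ty tz roll [0.0036 0.0089 0.    ] 2.137
wrist
tab 297 [246. 171.] [ 0.4289 -0.0826  0.1916] [ 0.4282 -0.0822  0.1958] min [ 0.425 -0.091  0.183] max [ 0.433 -0.074  0.2  ]
tab 311 [272. 217.] [ 0.4684 -0.0803  0.1913] [ 0.4674 -0.08    0.1944] min [ 0.465 -0.089  0.183] max [ 0.472 -0.071  0.2  ]
tab 129 [303. 316.] [ 0.5501 -0.0924  0.1938] [ 0.5501 -0.0918  0.199 ] min [ 0.543 -0.096  0.187] max [ 0.558 -0.089  0.201]
top
tab 26 [324. 169.] [ 0.5482 -0.0907  0.1939] [ 0.5474 -0.0898  0.1957] min [ 0.541 -0.094  0.186] max [ 0.556 -0.087  0.202]
tab 28 [320. 219.] [ 0.4299 -0.0803  0.1928] [ 0.4292 -0.0807  0.1948] min [ 0.426 -0.089  0.184] max [ 0.434 -0.072  0.202]
```

arm_command:
  moves:
    - {"tx":0,"ty":0,"tz":0,"roll":0.25,"claw":1}
    - {"tx":0,"ty":0,"tz":0,"roll":0.5,"claw":1}
    - {"tx":0,"ty":0,"tz":0,"roll":0.75,"claw":1}
    - {"tx":0,"ty":0,"tz":0,"roll":1,"claw":1}
    - {"tx":0,"ty":0,"tz":0,"roll":1,"claw":1}

```text
time_s: 5.83
position: [0.459, -0.0856, 0.3296]
tcp_rot: [1.409, 2.807, 0.001]
contact_force: [0.4, 0.5, 0.2]
finger_gap: 0.999
```

arm_command:
  moves:
    - {"tx":0,"ty":0,"tz":0,"roll":0.25,"claw":1}
    - {"tx":0,"ty":0,"tz":0,"roll":0.5,"claw":1}
    - {"tx":0,"ty":0,"tz":0,"roll":0.75,"claw":1}
    - {"tx":0,"ty":0,"tz":0,"roll":1,"claw":1}
    - {"tx":0,"ty":0,"tz":0,"roll":1,"claw":1}
    - {"tx":0,"ty":0,"tz":0,"roll":1,"claw":1}

```text
time_s: 6.33
position: [0.4593, -0.0855, 0.3293]
tcp_rot: [2.052, 2.379, -0.0]
contact_force: [-0.4, -0.2, -0.3]
finger_gap: 1.0
```

```bash
python3 -c "
from h import *
go([.4570,-.0812,.254],3.7)
s,T=pose(); im,d=snapshot('wrist'); cv2.imwrite('pics/w2.png',im)
tabs(cloud('wrist',d,T))"
```

```text
t 6.33 pos [ 0.4593 -0.0855  0.3293] z [-0. -0. -1.] yaw 8.44 f [-0.4 -0.2 -0.3] gap 1.0 -> tx ty tz roll [ 0.0091 -0.0033  0.1507] 0.166
tab 272 [218. 197.] [ 0.4289 -0.0824  0.1919] [ 0.4295 -0.0811  0.196 ] min [ 0.425 -0.091  0.184] max [ 0.433 -0.074  0.2  ]
tab 244 [272. 201.] [ 0.4686 -0.0798  0.1914] [ 0.4682 -0.0786  0.1959] min [ 0.465 -0.088  0.183] max [ 0.472 -0.071  0.2  ]
tab 366 [381. 200.] [ 0.5463 -0.067   0.1923] [ 0.545  -0.0663  0.1957] min [ 0.538 -0.071  0.183] max [ 0.555 -0.063  0.202]
tab 171 [381. 231.] [ 0.5489 -0.0915  0.1924] [ 0.5513 -0.09    0.1939] min [ 0.541 -0.094  0.183] max [ 0.557 -0.089  0.202]
```

View pics/w2.png

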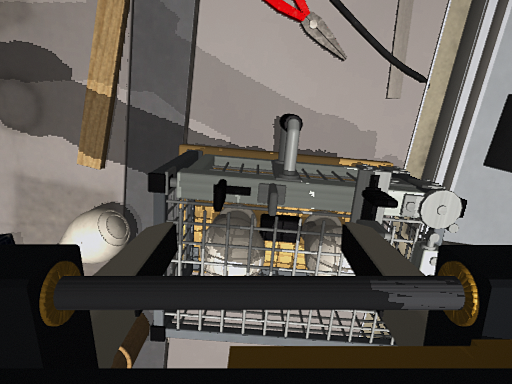

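The safety tabs are now 24.5 mm apart centre to centre, which is 31 mm overall, so the safety is home. In the view the bolt tabs are at (218,197)/(272,201) and the pull at (290,122). I descend on the bolt.

arm_command:
  moves:
    - {"tx":0.009,"ty":-0.005,"tz":0,"roll":0.166,"claw":0.82}
    - {"tx":0.009,"ty":-0.005,"tz":0,"roll":0.166,"claw":0.82}
    - {"tx":0.009,"ty":-0.005,"tz":0,"roll":0.166,"claw":0.82}
    - {"tx":0.009,"ty":-0.005,"tz":0.04,"roll":0.166,"claw":0.82}
    - {"tx":0.009,"ty":-0.005,"tz":0.08,"roll":0.166,"claw":0.82}
    - {"tx":0.009,"ty":-0.005,"tz":0.12,"roll":0.166,"claw":0.82}
    - {"tx":0.009,"ty":-0.005,"tz":0.148,"roll":0.166,"claw":0.82}
    - {"tx":0.009,"ty":-0.005,"tz":0.148,"roll":0.166,"claw":0.82}
    - {"tx":0.009,"ty":-0.005,"tz":0.148,"roll":0.166,"claw":0.8}

```text
time_s: 7.13
position: [0.4561, -0.0817, 0.2552]
tcp_rot: [-2.147, -2.292, 0.001]
contact_force: [0.8, -0.6, -1.2]
finger_gap: 0.803
```

```bash
python3 -c "
from h import *
go([.4567,-.0810,.254],3.7)"
```

```text
t 7.13 pos [ 0.4561 -0.0817  0.2552] z [-0.001 -0.    -1.   ] yaw 3.73 f [ 0.8 -0.6 -1.2] gap 0.803 -> tx ty tz roll [0.0013 0.0013 0.0023] 0.001
```

arm_command:
  moves:
    - {"tx":0.001,"ty":0.001,"tz":0.002,"roll":0,"claw":0.7}
    - {"tx":0.001,"ty":0.001,"tz":0.002,"roll":0,"claw":0.6}
    - {"tx":0.001,"ty":0.001,"tz":0.002,"roll":0,"claw":0.55}
    - {"tx":0.001,"ty":0.001,"tz":0.002,"roll":0,"claw":0.5}
    - {"tx":0.001,"ty":0.001,"tz":0.002,"roll":0,"claw":0.46}
    - {"tx":0.001,"ty":0.001,"tz":0.002,"roll":0,"claw":0.42}
    - {"tx":0.001,"ty":0.001,"tz":0.002,"roll":0,"claw":0.38}
    - {"tx":0.001,"ty":0.001,"tz":0.002,"roll":0,"claw":0.34}
    - {"tx":0.001,"ty":0.001,"tz":0.002,"roll":0,"claw":0.31}
    - {"tx":0.001,"ty":0.001,"tz":0.002,"roll":0,"claw":0.28}
    - {"tx":0.001,"ty":0.001,"tz":0.002,"roll":0,"claw":0.26}
    - {"tx":0.001,"ty":0.001,"tz":0.002,"roll":0,"claw":0.25}
  squeeze: 10

```text
time_s: 8.13
position: [0.4569, -0.0812, 0.2542]
tcp_rot: [-2.148, -2.293, 0.001]
contact_force: [-2.9, -0.8, 3.4]
finger_gap: 0.318
```

arm_command:
  moves:
    - {"tx":0,"ty":0,"tz":0,"roll":0,"claw":0.24}
    - {"tx":0,"ty":0,"tz":0,"roll":0,"claw":0.24}
    - {"tx":0,"ty":0,"tz":0,"roll":0,"claw":0.24}
    - {"tx":0,"ty":0,"tz":0,"roll":0,"claw":0.24}
    - {"tx":0,"ty":0,"tz":0,"roll":0,"claw":0.24}

```text
time_s: 8.55
position: [0.4569, -0.0812, 0.2542]
tcp_rot: [-2.148, -2.293, 0.001]
contact_force: [-4.5, -1.2, 3.8]
finger_gap: 0.323
```

The gap of 0.323 is 30 mm, so the bolt is drawn. I open, rise, and move above the pull.

arm_command:
  moves:
    - {"tx":0,"ty":0,"tz":0,"roll":0,"claw":0.5}
    - {"tx":0,"ty":0,"tz":0,"roll":0,"claw":0.65}
    - {"tx":0,"ty":0,"tz":0,"roll":0,"claw":0.65}
    - {"tx":0,"ty":0,"tz":-0.05,"roll":0,"claw":0.65}
    - {"tx":0,"ty":0,"tz":-0.1,"roll":0,"claw":0.65}
    - {"tx":0,"ty":0,"tz":-0.14,"roll":0,"claw":0.65}
    - {"tx":0.06,"ty":0.03,"tz":-0.14,"roll":0,"claw":0.65}
    - {"tx":0.1,"ty":0.04,"tz":-0.14,"roll":0,"claw":0.65}
    - {"tx":0.1,"ty":0.04,"tz":-0.14,"roll":0,"claw":0.65}

```text
time_s: 9.3
position: [0.4756, -0.0245, 0.3245]
tcp_rot: [-2.138, -2.302, -0.007]
contact_force: [-0.2, 0.6, -0.1]
finger_gap: 0.645
```

Run:
```python
from h import *
s,T=pose(); im,d=snapshot('wrist'); cv2.imwrite('pics/w3.png',im)
P=cloud('wrist',d,T); tabs(P)
m=(P[...,1]>-.06)&(P[...,1]<.01)&(P[...,2]>.135)&(P[...,2]<.168)&(P[...,0]<.52)&(P[...,0]>.44)
for lo in np.arange(-.06,.01,.01):
    q=P[m&(P[...,1]>lo)&(P[...,1]<lo+.01)]
    if len(q)>4: print(round(lo,2),len(q),q.min(0).round(4),q.max(0).round(4))
go([.479,-.021,.199],3.7)
```

```text
tab 126 [212. 269.] [ 0.4444 -0.0771  0.1912] [ 0.4448 -0.0743  0.1918] min [ 0.441 -0.082  0.183] max [ 0.448 -0.072  0.199]
tab 99 [244. 269.] [ 0.4682 -0.0728  0.1908] [ 0.4683 -0.0721  0.1921] min [ 0.465 -0.075  0.183] max [ 0.471 -0.071  0.199]
-0.06 133 [ 0.475  -0.0599  0.1576] [ 0.485  -0.0501  0.1631]
-0.05 139 [ 0.4743 -0.05    0.1573] [ 0.4842 -0.04    0.1636]
-0.04 144 [ 0.4738 -0.0399  0.1566] [ 0.4839 -0.03    0.1634]
-0.03 247 [ 0.4704 -0.0299  0.136 ] [ 0.4861 -0.02    0.1638]
-0.02 92 [ 0.4727 -0.02    0.1357] [ 0.4841 -0.0163  0.1536]
t 9.35 pos [ 0.4748 -0.0272  0.3243] z [ 0.002  0.001 -1.   ] yaw 4.06 f [-1.  -0.3  1.3] gap 0.651 -> tx ty tz roll [0.0116 0.0089 0.2506] 0.013
```

View pics/w3.png

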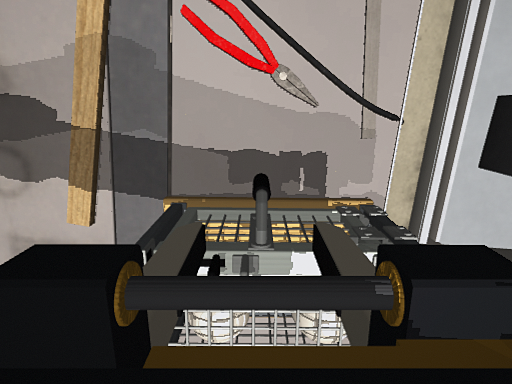

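The sleeve (at (261,185) in the view) measures x 0.470–0.486, so its centre is (0.478, -0.0245), as the given geometry predicts. The bolt tabs are 30 mm overall. I descend and grip.

arm_command:
  moves:
    - {"tx":0.006,"ty":0.007,"tz":0,"roll":0.013,"claw":0.65}
    - {"tx":0.006,"ty":0.007,"tz":0.06,"roll":0.013,"claw":0.65}
    - {"tx":0.006,"ty":0.007,"tz":0.12,"roll":0.013,"claw":0.6}
    - {"tx":0.006,"ty":0.007,"tz":0.18,"roll":0.013,"claw":0.6}
    - {"tx":0.006,"ty":0.007,"tz":0.23,"roll":0.013,"claw":0.5}
    - {"tx":0.006,"ty":0.007,"tz":0.254,"roll":0.013,"claw":0.5}
    - {"tx":0.006,"ty":0.007,"tz":0.254,"roll":0.013,"claw":0.4}
    - {"tx":0.006,"ty":0.007,"tz":0.254,"roll":0.013,"claw":0.3}
    - {"tx":0.006,"ty":0.007,"tz":0.254,"roll":0.013,"claw":0.2}
    - {"tx":0.006,"ty":0.007,"tz":0.254,"roll":0.013,"claw":0.1}
    - {"tx":0.006,"ty":0.007,"tz":0.254,"roll":0.013,"claw":0.05}
    - {"tx":0.006,"ty":0.007,"tz":0.254,"roll":0.013,"claw":0.05}
  squeeze: 25

```text
time_s: 10.35
position: [0.4784, -0.0239, 0.1983]
tcp_rot: [2.148, 2.291, 0.004]
contact_force: [-1.3, 0.1, 3.4]
finger_gap: 0.17
```

arm_command:
  moves:
    - {"tx":0,"ty":0,"tz":0,"roll":0,"claw":0.05}
    - {"tx":0,"ty":0,"tz":0,"roll":0,"claw":0.05}
    - {"tx":0,"ty":0,"tz":0,"roll":0,"claw":0.05}
    - {"tx":0,"ty":0,"tz":0,"roll":0,"claw":0.05}

```text
time_s: 10.68
position: [0.4783, -0.0241, 0.1983]
tcp_rot: [2.148, 2.291, 0.004]
contact_force: [-0.7, -0.1, -0.4]
finger_gap: 0.166
```

```bash
cat >> h.py <<'E'
H=np.array([.603,-.0715]); A0=183.7
def arc(p0,th0,ths,rad=None):
    "rows for gate angles ths, from measured TCP at gate angle th0"
    s,T=pose()
    r=p0-H; 
    for th in ths:
        a=-(th-th0); c,sn=np.cos(a),np.sin(a); q=H+np.array([c*r[0]-sn*r[1],sn*r[0]+c*r[1]])
        d=T[:3,:3].T@np.array([*(q-T[:2,3]),0])/.5; print(round(th,2),q.round(4),"tx %.3f ty %.3f roll %.3f"%(d[0],d[1],(th-th0)/.5))
def ang(p): # gate angle from grip position
    r=np.array(p[:2])-H; a0=np.arctan2(*((np.array([.478,-.0245])-H)[::-1])); return (a0-np.arctan2(r[1],r[0]))%(2*np.pi), np.hypot(*r)
E
python3 - <<'E'
from h import *
go([.478,-.0245,.197],3.7); s,T=pose(); print(ang(T[:2,3]), "pull radius should be",np.hypot(.122,.055))
arc(T[:2,3],0,np.arange(.05,.51,.05))
E
```

```text
t 10.68 pos [ 0.4783 -0.0241  0.1983] z [ 0.003  0.001 -1.   ] yaw 3.69 f [-0.7 -0.1 -0.4] gap 0.166 -> tx ty tz roll [-0.0008 -0.0006  0.0026] -0.001
(np.float64(0.003810274799345148), np.float64(0.13343569255619217)) pull radius should be 0.13382451195502265
0.05 [ 0.4808 -0.0179] tx 0.012 ty 0.006 roll 0.100
0.1 [ 0.4836 -0.0118] tx 0.024 ty 0.012 roll 0.200
0.15 [ 0.4868 -0.006 ] tx 0.035 ty 0.019 roll 0.300
0.2 [ 4.902e-01 -2.000e-04] tx 0.046 ty 0.027 roll 0.400
0.25 [0.4939 0.0053] tx 0.057 ty 0.035 roll 0.500
0.3 [0.4979 0.0107] tx 0.067 ty 0.044 roll 0.600
0.35 [0.5021 0.0158] tx 0.077 ty 0.053 roll 0.700
0.4 [0.5066 0.0208] tx 0.086 ty 0.062 roll 0.800
0.45 [0.5113 0.0255] tx 0.095 ty 0.072 roll 0.900
0.5 [0.5163 0.0299] tx 0.103 ty 0.083 roll 1.000
```

The gap of 0.166 is 15.4 mm, so the sleeve is held. I swing the gate; the same arc in tool axes applies to each call.

arm_command:
  moves:
    - {"tx":0.012,"ty":0.006,"tz":0,"roll":0.1,"claw":0.05}
    - {"tx":0.024,"ty":0.012,"tz":0,"roll":0.2,"claw":0.05}
    - {"tx":0.035,"ty":0.019,"tz":0,"roll":0.3,"claw":0.05}
    - {"tx":0.046,"ty":0.027,"tz":0,"roll":0.4,"claw":0.05}
    - {"tx":0.057,"ty":0.035,"tz":0,"roll":0.5,"claw":0.05}
    - {"tx":0.067,"ty":0.044,"tz":0,"roll":0.6,"claw":0.05}
    - {"tx":0.077,"ty":0.053,"tz":0,"roll":0.7,"claw":0.05}
    - {"tx":0.086,"ty":0.062,"tz":0,"roll":0.8,"claw":0.05}
    - {"tx":0.086,"ty":0.062,"tz":0,"roll":0.8,"claw":0.05}

```text
time_s: 11.43
position: [0.5076, 0.0219, 0.1983]
tcp_rot: [2.559, 1.819, 0.006]
contact_force: [0.3, -1.1, -2.0]
finger_gap: 0.169
```

Run:
```python
from h import *
s,T=pose(); go(T[:3,3]); a,r=ang(T[:2,3]); print(a,r); arc(T[:2,3],a,a+np.arange(.05,.51,.05))
```

```text
t 11.43 pos [0.5076 0.0219 0.1983] z [ 0.004  0.001 -1.   ] yaw -19.17 f [ 0.3 -1.1 -2. ] gap 0.169 -> tx ty tz roll [0. 0. 0.] 0
0.41524956444120553 0.13356687122394245
0.47 [0.5124 0.0266] tx 0.012 ty 0.006 roll 0.100
0.52 [0.5174 0.031 ] tx 0.024 ty 0.013 roll 0.200
0.57 [0.5226 0.0352] tx 0.035 ty 0.020 roll 0.300
0.62 [0.528 0.039] tx 0.046 ty 0.027 roll 0.400
0.67 [0.5337 0.0427] tx 0.056 ty 0.036 roll 0.500
0.72 [0.5394 0.046 ] tx 0.066 ty 0.044 roll 0.600
0.77 [0.5454 0.049 ] tx 0.076 ty 0.054 roll 0.700
0.82 [0.5515 0.0517] tx 0.085 ty 0.063 roll 0.800
0.87 [0.5577 0.0542] tx 0.094 ty 0.074 roll 0.900
0.92 [0.5641 0.0563] tx 0.102 ty 0.084 roll 1.000
```

The gripper is following the handle's circle and its path matches. I repeat the arc past the detent.

arm_command:
  moves:
    - {"tx":0.012,"ty":0.006,"tz":0,"roll":0.1,"claw":0.05}
    - {"tx":0.024,"ty":0.013,"tz":0,"roll":0.2,"claw":0.05}
    - {"tx":0.035,"ty":0.02,"tz":0,"roll":0.3,"claw":0.05}
    - {"tx":0.046,"ty":0.027,"tz":0,"roll":0.4,"claw":0.05}
    - {"tx":0.056,"ty":0.036,"tz":0,"roll":0.5,"claw":0.05}
    - {"tx":0.066,"ty":0.044,"tz":0,"roll":0.6,"claw":0.05}
    - {"tx":0.076,"ty":0.054,"tz":0,"roll":0.7,"claw":0.05}
    - {"tx":0.085,"ty":0.063,"tz":0,"roll":0.8,"claw":0.05}
    - {"tx":0.094,"ty":0.074,"tz":0,"roll":0.9,"claw":0.05}
    - {"tx":0.102,"ty":0.084,"tz":0,"roll":1.0,"claw":0.05}
    - {"tx":0.102,"ty":0.084,"tz":0,"roll":1.0,"claw":0.05}

```text
time_s: 12.35
position: [0.5649, 0.0567, 0.1984]
tcp_rot: [2.929, 1.131, 0.009]
contact_force: [2.1, 1.1, -3.2]
finger_gap: 0.17
```

Run:
```python
from h import *
s,T=pose(); go(T[:3,3]); a,r=ang(T[:2,3]); print(a,r); arc(T[:2,3],a,a+np.arange(.05,.51,.05))
```

```text
t 12.35 pos [0.5649 0.0567 0.1984] z [ 0.006  0.001 -1.   ] yaw -47.77 f [ 2.1  1.1 -3.2] gap 0.17 -> tx ty tz roll [0. 0. 0.] 0
0.9223707306447801 0.13370116041805968
0.97 [0.5714 0.0584] tx 0.012 ty 0.006 roll 0.100
1.02 [0.5779 0.0598] tx 0.023 ty 0.013 roll 0.200
1.07 [0.5845 0.0609] tx 0.035 ty 0.020 roll 0.300
1.12 [0.5911 0.0617] tx 0.046 ty 0.028 roll 0.400
1.17 [0.5978 0.0621] tx 0.056 ty 0.036 roll 0.500
1.22 [0.6045 0.0622] tx 0.066 ty 0.045 roll 0.600
1.27 [0.6112 0.062 ] tx 0.076 ty 0.054 roll 0.700
1.32 [0.6178 0.0614] tx 0.085 ty 0.064 roll 0.800
1.37 [0.6245 0.0605] tx 0.093 ty 0.074 roll 0.900
1.42 [0.631  0.0592] tx 0.101 ty 0.085 roll 1.000
```

arm_command:
  moves:
    - {"tx":0.012,"ty":0.006,"tz":0,"roll":0.1,"claw":0.05}
    - {"tx":0.023,"ty":0.013,"tz":0,"roll":0.2,"claw":0.05}
    - {"tx":0.035,"ty":0.02,"tz":0,"roll":0.3,"claw":0.05}
    - {"tx":0.046,"ty":0.028,"tz":0,"roll":0.4,"claw":0.05}
    - {"tx":0.056,"ty":0.036,"tz":0,"roll":0.5,"claw":0.05}
    - {"tx":0.066,"ty":0.045,"tz":0,"roll":0.6,"claw":0.05}
    - {"tx":0.076,"ty":0.054,"tz":0,"roll":0.7,"claw":0.05}
    - {"tx":0.085,"ty":0.064,"tz":0,"roll":0.8,"claw":0.05}
    - {"tx":0.093,"ty":0.074,"tz":0,"roll":0.9,"claw":0.05}
    - {"tx":0.101,"ty":0.085,"tz":0,"roll":1.0,"claw":0.05}
    - {"tx":0.101,"ty":0.085,"tz":0,"roll":1.0,"claw":0.05}

```text
time_s: 13.27
position: [0.631, 0.0592, 0.1984]
tcp_rot: [-3.119, -0.373, -0.008]
contact_force: [-0.1, 0.0, 0.5]
finger_gap: 0.166
```

arm_command:
  moves:
    - {"tx":0.012,"ty":0.006,"tz":0,"roll":0.1,"claw":0.05}
    - {"tx":0.023,"ty":0.013,"tz":0,"roll":0.2,"claw":0.05}
    - {"tx":0.035,"ty":0.02,"tz":0,"roll":0.3,"claw":0.05}
    - {"tx":0.046,"ty":0.028,"tz":0,"roll":0.4,"claw":0.05}
    - {"tx":0.056,"ty":0.036,"tz":0,"roll":0.5,"claw":0.05}
    - {"tx":0.056,"ty":0.036,"tz":0,"roll":0.5,"claw":0.05}
    - {"tx":0.056,"ty":0.036,"tz":0,"roll":0.5,"claw":0.05}
    - {"tx":0.056,"ty":0.036,"tz":0,"roll":0.5,"claw":0.05}

```text
time_s: 13.93
position: [0.6616, 0.0487, 0.1984]
tcp_rot: [-3.14, 0.015, -0.006]
contact_force: [-0.9, 0.8, -0.3]
finger_gap: 0.167
```

Run:
```python
from h import *
s,T=pose(); go(T[:3,3]); print(ang(T[:2,3]),s["qvel"].round(3))
for n in("side","top"): im,d=snapshot(n); cv2.imwrite(f"pics/{n}9.png",im)
a=cv2.imread("pics/side9.png")[100:300,90:390]; b=cv2.imread("pics/top9.png")[110:310,130:430]
cv2.imwrite("pics/f.png",cv2.resize(np.vstack([a,b]),None,fx=1.5,fy=1.5))
for n in("side","top"):
    c=[]
    for k in "09":
        im=cv2.imread(f"pics/{n}{k}.png").astype(int); m=(im[...,2]>130)&(im[...,1]<70)&(im[...,0]<80)
        v,u=np.nonzero(m); w=((u>205)&(u<290)&(v>160)&(v<250)); c.append((w.sum(),u[w].mean().round(1),v[w].mean().round(1)))
    print(n,c)
```

```text
t 13.93 pos [0.6616 0.0487 0.1984] z [ 0.004  0.002 -1.   ] yaw -90.54 f [-0.9  0.8 -0.3] gap 0.167 -> tx ty tz roll [0. 0. 0.] 0
(np.float64(1.6648262943673675), np.float64(0.13371762940378693)) [-0.003  0.     0.005  0.001 -0.002 -0.004 -0.011]
side [(np.int64(220), np.float64(269.4), np.float64(186.5)), (np.int64(0), np.float64(nan), np.float64(nan))]
top [(np.int64(254), np.float64(231.8), np.float64(222.1)), (np.int64(131), np.float64(238.1), np.float64(215.5))]<stdin>:10: RuntimeWarning: Mean of empty slice.
  ret = ret.dtype.type(ret / rcount)
```

View pics/f.png

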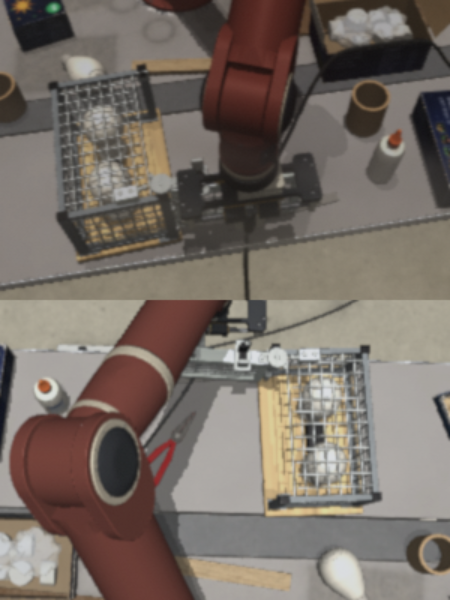

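The gate stands open square to the cage front: in the lower (top-camera) half its rail runs left from the hinge disc at (278,357). The gripper is on the handle, the bottle is in place, and the visible end of the pliers is where it was. I hand in.

```bash
python3 -c "
from h import *
job.job_done(); s,T=pose(); go(T[:3,3]); print(ang(T[:2,3]))"
```

```text
the job is handed in; nothing more can be done
the job is handed in; nothing more can be done
```

The gate is open at about 1.66 rad (95°), a little past square, with the gripper still holding the pull handle. The job was handed in at about 14 s on the robot's clock.

- **Catches:** I squeezed the safety catch first and then the bolt catch, both with the grip set to 10 N. The final openings were 31 mm for the safety and 30 mm for the bolt, which match their squeezed sizes. The wrist camera then showed both tab pairs at those widths.
- **Gate:** I gripped the handle's sleeve with 25 N (15.5 mm opening) and led the gate round its arc past the detent. The handle stayed on its 134 mm circle about the hinge throughout. In the last check before hand-in, joint speeds were near zero and the final top picture showed the gate standing square.
- **Pliers and bottle:** The glue bottle looked unmoved. The arm hid part of the pliers, so my before/after colour comparison for them did not work: no red pixels in the side view and about half in the top view. The end of the pliers that could be seen was where it had been.
- **Not measured:** The gate angle comes from the gripper's position, and I had no direct reading of the contact force on the tabs or the handle. My readout after hand-in was refused, so nothing confirms the last second.

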